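# Index the swivel cradle to the red mark, lock it and load the knife blank

### The arm

A 6-joint arm with a two-finger parallel gripper is mounted at the origin on the work surface. World frame = base frame: x ahead of the robot, y to its left, z up, the work surface at z = 0. Lengths are in m, angles in rad, forces in N, time in s.
With the tool pointing down it reaches from about 0.25 to 0.725 m from the base axis. Payload 4 kg.
Tool frame: the origin (TCP) lies at the very end of the fingers, on their centre line; the grasp point (between the pads) lies 19 mm behind it; z points along the fingers, y is the line along which they close (so a half turn about z gives the same grasp; the last joint's range is limited). The gripper opens to 85 mm and grips with 20 to 120 N. Pads are 22 mm wide; open, the fingers measure 114 mm over their backs; the gripper's body (76 mm by 85 mm) begins 54 mm behind the grasp point. The pads swing forward as they close: fully open they stand 13 mm farther back than shut.
Start: joints at [-1.269, 0.241, 0.005, 1.335, 0, 1.571], TCP at [0.149, -0.477, 0.231] pointing down, gripper open.
Joint ranges: [-2.72, 2.72], [-1.05, 1.87], [-1.09, 1.28], [-1.99, 2.15], [-1.42, 1.44], [-3.14, 3.14]. Speed limits (rad/s): [2.79, 2.79, 3.14, 3.14, 3.14, 3.14].

### API

Orientations are given as a unit quaternion [x, y, z, w].
In Python, from workcell import bot, vision, workorder, boxes_of gives the robot as it stands.
- The arm moves only by the tool send_rows, never from a script. Its argument "motion" is text: rows parted by semicolons, each of 5 numbers parted by spaces: the closure, from -1 (fully open) to 1 (shut), so that 0 is half open, then the shift along the tool's x, y, z in cm, then the turn about the tool's z in rad. In form: claw x y z twist; .... A call has 1 to 5 rows; each row is the pose to reach, as a shift and turn from the pose commanded when the call began, along the tool's axes at that moment; what a row does not reach only later rows make up. A row lasts 1/10 s, in which the tool goes at most 50 mm and 8.59 degrees, less where a joint would pass 70% of its speed; a pose out of reach is approached as far as the arm can. A call with a gripper value outside its range is refused whole. The fingers move at their own pace and stop on an object; the grip force is fixed at half the most. Time passes only in rows, so rows that repeat a pose let the fingers close. It gives the time, the measured TCP pose, the force, the opening and the grip force at its end, in the units of the state.
- bot.get_obs(): the state, without advancing time (a new reading comes with each control period).
- vision.camera(name): name is "scene" or "top"; returns the picture (480x640x3 uint8, red, green, blue); there is no depth.
- vision.camera_model(name): a dict with "fov_y" (degrees; the focal length in pixels is half the picture's height over the tangent of half this angle, whatever the lens; pixels are square), "cx", "cy" (the principal point, pixels), "world_from_camera" (4x4, takes a point from camera to world coordinates). Camera axes: x right, y down, z forward; pixel columns grow to the right and rows downward; lengths in m; the calibration is good to about 2 mm. A picture is of the moment at which its call begins. camera_model takes no time and is no camera call.
- workorder.job_done(): hands the job in; it is judged then, once.
Trained networks look in the newest picture that a camera, given by its name, has taken for a name from the list of things; names that differ only in an ending like _2 or _b are one class to them, and where a whole thing is asked for, a point or a joint stands for the part that bears it (a point fixed in the world has none). Each returns a list of dicts, best first, with "conf" (0 to 1); they miss things now and then, are a little off and sometimes report something else, mostly with a low value. They report only what shows in the picture. A call takes as long as a camera call. They do not tell look-alikes from the thing itself.
- boxes_of(camera, target): "rect" ([centre column, centre row, width, height] in pixels, round what is visible of it).
The state is a dict: "clock": time; "joint_pos": joint angles; "joint_vel": joint speeds; "tau": joint torques, N m; "eef_pos": TCP position; "tool_rot": TCP orientation; "ft_force": force on the tool from outside, world axes, zero at the start; "ft_torque": the same for the moment, N m; "grip_width": finger opening in m; "grasp_force": force on a finger pad.
Only numpy, scipy, OpenCV 4.12 (cv2) and the standard library are available. Lean on these libraries where they do the work, as an engineer would, in place of code of your own. Each camera call takes 0.05 s, during which the arm holds its last target. There are 200 camera calls.

### The job

Swing the blue swivel cradle round counter-clockwise by its wooden handle, click by click, until its yellow pointer stands at the red mark, and then push the red-knobbed lever fully upright to lock the base. After that, lay the steel knife blank flat and lengthwise on the sloping cradle, square end down against the foot stop and point uphill, without dropping it, let go, and leave the copper-coloured bar, the hammer and the jar where they are.

Things in the scene. Friction and masses are not known exactly. Their poses are not given: they have to be found in the camera images.
- swivel_base: Blue round base plate, 216 mm across, 20 mm high, fixed to the bench. Origin on the swivel axis at bench height, z up, x roughly away from the robot (yaw varies). On its rim white ticks every 15 degrees, and a broad red mark at +45 degrees (all angles here: about the axis, counter-clockwise from its x axis, from above).
- swivel (a joint): Turntable angle, rad, counter-clockwise positive, about the vertical axis of swivel_base, range -1.6 to 0.45. 0 = pointer at the red mark. Clicks into a notch every 15 degrees (0.2618), 0 is a notch; 2 to 4 N at the handle passes a click; a spring pulls it into the nearest notch when let go. Starts 2 to 5 clicks short of 0 (negative). Cannot turn while the lock lever is upright.
- swivel_handle (a point): Grip point of the turntable's upright round wooden handle: 20 mm in diameter, from 49 to 119 mm above the bench, this point on its axis at 95 mm. It lies 115 mm from the swivel axis, at 130 degrees in swivel_base when joint swivel is 0, and turns with the turntable.
- red_mark (a point): Centre of the red mark on the base's rim, 94 mm from the axis, 21 mm above the bench.
- pointer_tip (a point): Tip of the yellow pointer of the turntable, 104 mm from the axis, 40 mm above the bench; in line with red_mark, seen from above, when joint swivel is 0.
- lock_lever (a joint): Lock lever, level hinge 30 mm above the bench, 115 mm from the swivel axis, at 255 degrees in swivel_base. 0 = leaning 45 degrees outward from the axis (open, starts at 0 to 0.12); 0.785 = upright at its stop, locked: its dog drops between pins of the turntable, only possible in a notch. Push the knob inward, towards the swivel axis, with about 1.5 N. It stays where left.
- lever_knob (a point): Centre of the red ball (26 mm in diameter) at the end of the lock lever, 82 mm from its hinge: about 88 mm above the bench and 173 mm from the swivel axis when open, 112 mm above the bench and 115 mm from the axis when upright. The stem below the ball is 10 mm thick.
- cradle (a point): Sloping steel bed on the turntable, 150 x 64 mm, 30 degrees. Origin: centre of its top face, on the swivel axis, 112 mm above the bench; x up the slope, z out of the bed. At swivel 0 x lies over swivel_base's x: low end towards the robot. At the low end a foot stop 14 mm high, face at x = -70 mm; two cheeks 8 mm high, x -70 to -46 mm, 44 mm apart. A blank let go may stay put or slide down to the stop.
- blank: Steel knife blank, 150 x 30 x 6 mm, about 0.2 kg, flat on the bench. Origin: centre of its underside; x along it towards the point, z up. Square end with three dark rivet holes at x = -75 mm; full width to x = +28 mm, then tapering to the point. Centre of mass x = -12 mm. Well placed, its origin is at about x 5, y 0, z 0 mm in the cradle's frame, x axes in line.
- blank_point (a point): The point of the blank: x = 75, y = -10, z = 3 mm in its frame.
- bar: Copper-coloured flat bar with two square ends, 150 x 30 x 8 mm, lying on the bench near the blank; not to be moved. Origin: centre of its underside.
- hammer: Hammer, 260 mm long, lying on the bench; not to be moved. Origin: under the middle of its length.
- jar: Jar, 68 mm across and 85 mm high, standing on the bench; not to be moved. Origin: centre of its foot.
Things that resemble listed ones, but are neither listed nor needed, are in the scene too. Leave any pink look-alike of the blank alone.

How it is judged:
On the way, in this order (a step that is already met when the one before it is completed fails the run):
1. the pointer stands at the red mark, in its notch, the lever still open (value of joint swivel between -0.06 and 0.06 rad and velocity of joint swivel between -0.1 and 0.1 rad/s and value of joint lock_lever below 0.4 rad), for 0.2 s.
2. the lock lever is upright with the pointer at the red mark (value of joint swivel between -0.06 and 0.06 rad and value of joint lock_lever above 0.68 rad), for 0.2 s.
3. the blank lies on the cradle (angle between the z axis of blank and the z axis of cradle, either way round below 0.1 rad and distance between blank and cradle below 0.03 m), for 0.2 s.
At the end, for the whole second after the job is handed in: Swivel within 0.06 rad of the red mark; lock lever upright (over 0.68 rad); blank released, at rest, flat on the cradle bed (0.07 rad), lengthwise (0.2 rad), point uphill, square end within 8 mm of the foot stop, within 12 mm of the bed's centre line (all of step 2 and angle between the z axis of blank and the z axis of cradle, either way round below 0.07 rad and angle between the x axis of blank and the x axis of cradle, either way round below 0.2 rad and x of blank_point in the frame of cradle above 0.06 m and x of blank in the frame of cradle between -0.002 and 0.013 m and y of blank in the frame of cradle between -0.012 and 0.012 m and linear speed of blank below 0.02 m/s and contact force between the fingers and blank below 0.1 N); the robot touches nothing.
It fails at once if the bar, the hammer or the jar is moved by more than 25 mm (distance of any of bar, hammer, jar from where it was at the start of the episode above 0.025 m).
It fails at once if the blank is dropped or thrown (moves at over 0.7 m/s with no finger on it) (linear speed of blank above 0.7 m/s and contact force between the fingers and blank below 0.3 N).
It also fails if it takes over 58 s, if anything falls off the work surface, if the arm or the gripper's body presses on something with over 40 N, if the wrist force passes 120 N, or if a joint passes its speed limit or range.

## Working session

There is one attempt and no reset: what is moved stays moved. The work goes in short steps, Python scripts to look and compute and a tool call to move; the robot and the scene stay as the last step left them, time stands still between calls to the robot, and variables do not carry over. Pictures are saved under pics/ and viewed, at most 10 in all, crops included, and the job is handed in when it is done.

Besides the shell and the picture viewer there is one more tool, called after ">>>" by a JSON object that holds its "fn" and its "kwargs", one argument or row to a line. send_rows: Moves the arm, as the interface text tells. Its arguments: {"type":"object","properties":{"motion":{"type":"string"}},"required":["motion"]}

```bash
mkdir -p pics; ls
cat > h.py <<'E'
import numpy as np,cv2
from workcell import bot,vision,workorder,boxes_of
def shot(c,f):
    im=vision.camera(c); cv2.imwrite('pics/'+f,im[:,:,::-1]); return im
def K(c):
    m=vision.camera_model(c); f=240/np.tan(np.radians(m['fov_y'])/2); return f,m['cx'],m['cy'],np.array(m['world_from_camera'])
def ray(c,u,v):
    f,cx,cy,T=K(c); d=T[:3,:3]@np.array([(u-cx)/f,(v-cy)/f,1]); return T[:3,3],d
def at_z(c,u,v,z):
    o,d=ray(c,u,v); return (o+d*(z-o[2])/d[2]).round(4)
def proj(c,p):
    f,cx,cy,T=K(c); q=T[:3,:3].T@(np.array(p)-T[:3,3]); return np.array([cx+f*q[0]/q[2],cy+f*q[1]/q[2]]).round(1)
E
python3 - <<'E'
from h import *
for c in('scene','top'):
    shot(c,c+'0.png'); print(c,K(c))
    for t in('swivel_base','swivel_handle','red_mark','pointer_tip','lever_knob','cradle','blank','blank_point','bar','hammer','jar'):
        print(t,[(np.round(b['rect']).astype(int).tolist(),round(b['conf'],2)) for b in boxes_of(c,t)[:4]])
print(bot.get_obs())
E
```

```text
pics
scene (np.float64(588.0753810369254), 325.4349324153548, 241.30993536951433, array([[ 0.39917678,  0.77082873, -0.49646849,  1.10660701],
       [ 0.91686529, -0.33323263,  0.21980459, -0.36013511],
       [ 0.0039922 , -0.54293561, -0.83976484,  1.04650855],
       [ 0.        ,  0.        ,  0.        ,  1.        ]]))
swivel_base [([402, 228, 149, 98], 0.68)]
swivel_handle [([427, 226, 109, 81], 0.85), ([216, 284, 22, 65], 0.67)]
red_mark [([405, 230, 152, 96], 0.58)]
pointer_tip [([426, 223, 110, 78], 0.85)]
lever_knob [([347, 219, 41, 26], 0.8), ([427, 225, 111, 85], 0.69), ([282, 366, 82, 136], 0.35)]
cradle [([426, 222, 112, 83], 0.95)]
blank [([145, 324, 69, 43], 0.77), ([216, 280, 22, 62], 0.67), ([183, 216, 60, 35], 0.67)]
blank_point [([147, 325, 67, 42], 0.81), ([217, 283, 23, 65], 0.75), ([186, 215, 56, 31], 0.73)]
bar [([281, 253, 23, 60], 0.71)]
hammer [([280, 366, 85, 132], 0.7)]
jar [([440, 314, 43, 45], 0.76)]
top (np.float64(516.8578263757906), 325.6790197867212, 244.99739938249738, array([[-0.01160243, -0.99214857,  0.12452551,  0.42076561],
       [-0.999276
[... 788 characters left out ...]
)]
{'clock': 1.2, 'joint_pos': array([-1.26896986e+00,  2.40588712e-01,  5.01663552e-03,  1.33520707e+00,
       -3.34527465e-06,  1.57079338e+00]), 'joint_vel': array([-0.00153609, -0.00114089, -0.00134736, -0.00108236,  0.00099692,
       -0.00117063]), 'tau': array([-4.86654772e-04, -3.72219551e+01,  2.52693540e+01,  1.41501772e-03,
       -2.70419872e-05,  5.64246804e-06]), 'eef_pos': array([ 0.14863277, -0.47740249,  0.23131847]), 'tool_rot': array([ 9.88633972e-01,  1.50342505e-01, -3.62369385e-07,  8.74278351e-06]), 'ft_force': array([-0.51053428,  0.67861239, -0.81709485]), 'ft_torque': array([0.07032498, 0.02522817, 0.00685071]), 'grasp_force': 0.0, 'grip_width': 0.0853410142948614}
```

View pics/top0.png

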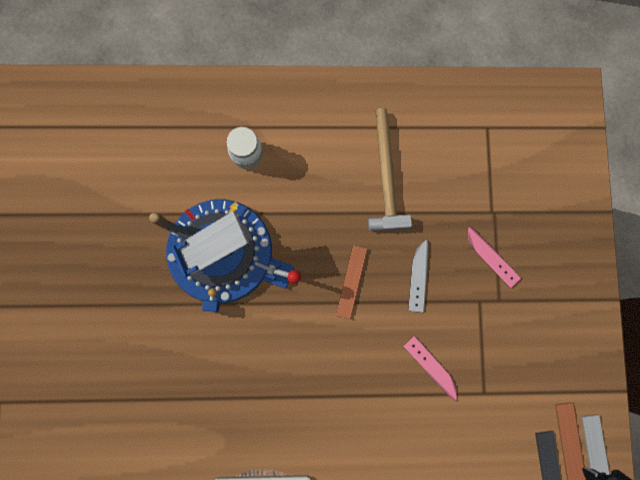

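View pics/scene0.png

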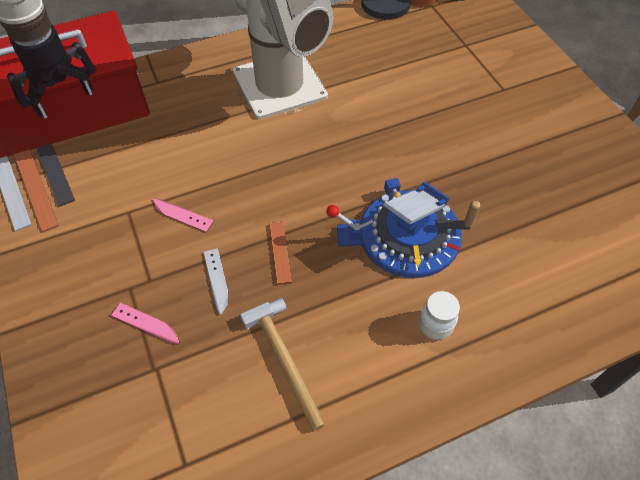

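The top view shows the base at about (219,251), handle tip (155,217), red mark (190,213), yellow pointer (235,207) and red knob (293,277).

Things that could be taken for the blank:
- steel blade at (419,277)
- pink look-alikes at (494,258) and (430,368)
- copper bar at (352,284), which has two square ends
- strips at (548,455), (567,440) and (595,440)

I choose (419,277): it is steel, pointed and has three holes. I'll check it in a crop.

Run:
```python
from h import *
a=cv2.imread('pics/top0.png')
cv2.imwrite('pics/crop1.png',np.hstack([cv2.resize(a[225:325,380:460],None,fx=5,fy=5,interpolation=cv2.INTER_CUBIC),cv2.resize(a[190:310,140:220],(400,500))[:, :]]))
def cent(c,im,m,x0,x1,y0,y1):
    ys,xs=np.nonzero(m[y0:y1,x0:x1]); return xs.mean()+x0,ys.mean()+y0,len(xs)
im=a.astype(int);b,g,r=im[...,0],im[...,1],im[...,2]
h=cv2.cvtColor(a,cv2.COLOR_BGR2HSV).astype(int);H,S,V=h[...,0],h[...,1],h[...,2]
blue=(H>100)&(H<130)&(S>150)&(V>60)
red=((H<6)|(H>174))&(S>190)&(V>80)
yel=(H>18)&(H<30)&(S>180)&(V>140)
m=blue.copy();ys,xs=np.nonzero(m[190:315,150:275]);pts=np.c_[xs+150,ys+190]
print('blue ext',pts.min(0),pts.max(0))
for n,mm,w,z in(('knob',red,(280,305,265,290),.09),('mark',red,(180,200,203,225),.021),('ptr',yel,(225,245,198,220),.04)):
    u,v,k=cent('top',im,mm,*w);print(n,u,v,k,at_z('top',u,v,z))
print('handle top',at_z('top',155,217,.119))
# circle fit on outer blue edges
ct=[]
for an in np.radians(np.arange(0,360,3)):
    for rr in np.arange(65,30,-.5):
        u,v=219+rr*np.cos(an),251+rr*np.sin(an)
        if blue[int(round(v)),int(round(u))]: ct.append(at_z('top',u,v,.02)[:2]);break
ct=np.array(ct)
from scipy.optimize import least_squares
s=least_squares(lambda p:np.hypot(*(ct-p[:2]).T)-.108,[.4,.1],loss='soft_l1',f_scale=.002);print('base',s.x,np.median(abs(s.fun)))
C=s.x
for n,u,v,z in(('mark',190,213,.021),('ptr',235,207,.04),('handle',155,217,.119)):
    d=at_z('top',u,v,z)[:2]-C;print(n,np.hypot(*d),np.degrees(np.arctan2(d[1],d[0])))
# blank
gray=(S<60)&(V>90);mm=np.zeros_like(gray,np.uint8);mm[230:320,400:440]=gray[230:320,400:440]
n,l,st,_=cv2.connectedComponentsWithStats(mm);k=1+st[1:,4].argmax()
cs,_=cv2.findContours((l==k).astype(np.uint8),0,2)
P=np.array([at_z('top',*q[0],.006)[:2] for q in cs[0]],np.float32)
rc=cv2.minAreaRect(P);print('blank',rc,cv2.boxPoints(rc).round(4).tolist())
print('box',cv2.boundingRect(cs[0]))
```

```text
blue ext [167 200] [274 311]
knob 293.79646017699116 276.4070796460177 113 [ 0.4844 -0.068   0.09  ]
mark 189.8148148148148 214.48148148148147 27 [0.6176 0.1456 0.021 ]
ptr 234.66666666666666 205.66666666666666 3 [0.6316 0.0519 0.04  ]
handle top [0.5948 0.1871 0.119 ]
base [0.54136005 0.08422858] 0.004120028357044982
mark 0.10004343313168228 37.62198260775583
ptr 0.09356350691833387 -20.671349852141308
handle 0.11592393217438116 62.54889250518075
blank ((0.4902069568634033, -0.32467368245124817), (0.0321909599006176, 0.15056779980659485), 83.19796752929688) [[0.41350001096725464, -0.33169999718666077], [0.5630999803543091, -0.3495999872684479], [0.5669000148773193, -0.3176000118255615], [0.4174000024795532, -0.29980000853538513]]
box (408, 240, 20, 73)
```

View pics/crop1.png

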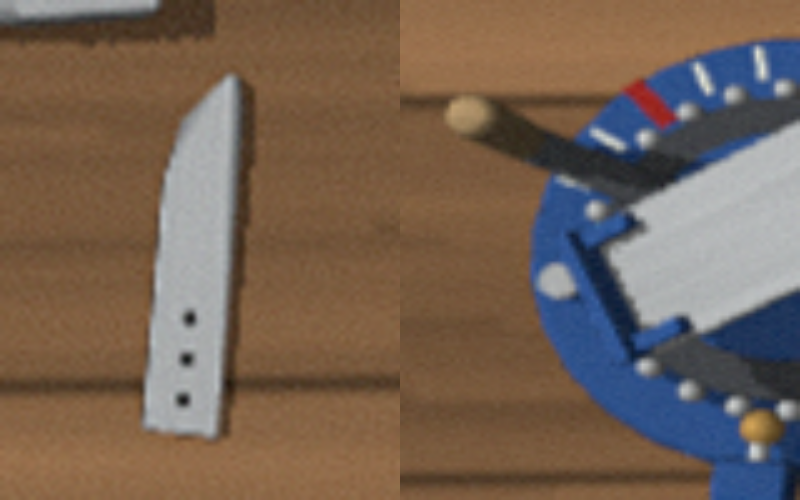

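Left half: steel blade with three rivet holes, point up (towards +x), so this is the blank. Right half: red mark, handle and the cradle with its foot stop at lower left.

```bash
cat > fit.py <<'E'
from h import *
from scipy.optimize import least_squares
# blobs in scene
a=cv2.imread('pics/scene0.png');h=cv2.cvtColor(a,cv2.COLOR_BGR2HSV).astype(int);H,S,V=h[...,0],h[...,1],h[...,2]
red=((H<6)|(H>174))&(S>190)&(V>80)
def c(x0,x1,y0,y1):
    ys,xs=np.nonzero(red[y0:y1,x0:x1]);return xs.mean()+x0,ys.mean()+y0
kn=c(322,345,200,222);mk=c(443,465,238,258);print(kn,mk)
obs=[('top','knob',293.8,276.4),('top','mark',189.8,214.2),('top','ptr',235.5,204),('top','han',155,217),
('scene','knob',*kn),('scene','mark',*mk),('scene','ptr',417.5,266),('scene','han',476,205)]
def pts(p):
    x,y,yaw,th,lv=p;u=lambda a,r,z:[x+r*np.cos(np.radians(a)+yaw),y+r*np.sin(np.radians(a)+yaw),z]
    e=np.pi/4-lv
    return dict(knob=u(255,.115+.082*np.sin(e),.03+.082*np.cos(e)),mark=u(45,.094,.021),ptr=u(45+np.degrees(th),.104,.04),han=u(130+np.degrees(th),.115,.119))
if __name__=='__main__':
    f=lambda p:np.concatenate([proj(o[0],pts(p)[o[1]])-o[2:] for o in obs])
    s=least_squares(f,[.54,.085,0,-1,.05],loss='soft_l1',diff_step=1e-3);print(s.x.round(4),'clicks',s.x[3]/.2618);print(f(s.x).round(1))
    print({k:np.round(v,4) for k,v in pts(s.x).items()})
    print('blank end points', at_z('scene',208,250,.006),at_z('scene',223,312,.006))
E
python3 fit.py
```

```text
(np.float64(332.4736842105263), np.float64(210.5701754385965)) (np.float64(452.375), np.float64(245.75))
[ 0.5449  0.0803 -0.     -1.0065  0.0542] clicks -3.8447161222116857
[ 8.2 -8.8 -0.6  3.2 -3.5 -5.5 -1.8  8.  -3.1 10.4  0.  -1.4  6.4  1.8
 -3.5 -7.1]
{'knob': array([ 0.501 , -0.0837,  0.091 ]), 'mark': array([0.6114, 0.1468, 0.021 ]), 'ptr': array([0.6464, 0.0575, 0.04  ]), 'han': array([0.5798, 0.1899, 0.119 ])}
blank end points [ 0.4141 -0.3212  0.006 ] [ 0.5628 -0.3371  0.006 ]
```

```bash
sed -i 's/\[.54,.085,0,-1,.05\]/[.54,.085,-.13,-1,.05]/; s/diff_step=1e-3/diff_step=2e-2/' fit.py; sed -i 's/\]).round(1)$/])/' h.py; python3 fit.py
```

```text
(np.float64(332.4736842105263), np.float64(210.5701754385965)) (np.float64(452.375), np.float64(245.75))
[ 0.5423  0.0863 -0.1036 -1.0731  0.1208] clicks -4.098933352260682
[ 0.1  0.5 -0.   1.4  1.8 -1.6 -0.7 -0.2  0.4  0.2  0.4  0.2 -0.3  0.5
 -0.1 -1.1]
{'knob': array([ 0.4831, -0.0683,  0.0945]), 'mark': array([0.6153, 0.1456, 0.021 ]), 'ptr': array([0.6384, 0.0467, 0.04  ]), 'han': array([0.5952, 0.1884, 0.119 ])}
blank end points [ 0.4141 -0.3212  0.006 ] [ 0.5628 -0.3371  0.006 ]
```

```bash
cat >> h.py <<'E'
def go(*T):
    "T: (x,y,z,tool-x heading); prints shifts cm / twist in current tool axes"
    o=bot.get_obs(); from scipy.spatial.transform import Rotation as R
    M=R.from_quat(o['tool_rot']).as_matrix(); al=np.arctan2(M[1,0],M[0,0])
    print('t',round(o['clock'],2),'tcp',o['eef_pos'].round(4),'al',round(al,3),'F',o['ft_force'].round(1),'w',round(o['grip_width'],4),'gf',round(o['grasp_force'],1),'q',o['joint_pos'].round(2))
    for t in T:
        s=M.T@(np.array(t[:3])-o['eef_pos'])*100; tw=-((t[3]-al+np.pi)%(2*np.pi)-np.pi); print(s.round(2),round(tw,3))
def hpos(th,r=.115): a=np.radians(130)-.1036+th; return .5423+r*np.cos(a),.0863+r*np.sin(a)
E
python3 -c "
from h import *
go((*hpos(-1.047),.21,1.205))"
```

```text
t 1.2 tcp [ 0.1486 -0.4774  0.2313] al 0.302 F [-0.5  0.7 -0.8] w 0.0853 gf 0.0 q [-1.27  0.24  0.01  1.34 -0.    1.57]
[ 62.22 -50.5    2.13] -0.903
```

>>> {"fn": "send_rows", "kwargs": {
  "motion": "-1 4 -3 0 -0.15; -1 8 -6.5 0 -0.3; -1 12 -9.7 0.5 -0.45; -1 16 -13 1 -0.6; -1 20 -16 1.5 -0.75"
}}

```text
clock: 1.7
eef_pos: [0.2886, -0.2692, 0.2171]
tool_rot: [0.864, 0.504, 0.0, 0.001]
ft_force: [0.8, -0.5, -0.1]
grip_width: 0.085
grasp_force: 0.0
```

```bash
python3 -c "
from h import *
go((*hpos(-1.047),.21,1.205))"
```

```text
t 1.7 tcp [ 0.2886 -0.2692  0.2171] al 1.057 F [ 0.8 -0.5 -0.1] w 0.085 gf 0.0 q [-0.75  0.04 -0.27  1.26  0.    1.33]
[54.91  3.92  0.71] -0.148
```

>>> {"fn": "send_rows", "kwargs": {
  "motion": "-1 5 0.4 0 -0.15; -1 10 0.8 0.3 -0.15; -1 15 1.2 0.7 -0.15; -1 20 1.5 0.7 -0.15; -1 25 1.9 0.7 -0.15"
}}

```text
clock: 2.2
eef_pos: [0.4287, -0.062, 0.2102]
tool_rot: [0.825, 0.566, 0.0, 0.0]
ft_force: [1.4, -2.6, -0.3]
grip_width: 0.0854
grasp_force: 0.0
```

```bash
python3 -c "
from h import *
go((*hpos(-1.047),.21,1.205))"
```

```text
t 2.2 tcp [ 0.4287 -0.062   0.2102] al 1.202 F [ 1.4 -2.6 -0.3] w 0.0854 gf 0.0 q [-0.14  0.12 -0.2   1.25 -0.    1.8 ]
[2.939e+01 6.210e+00 2.000e-02] -0.003
```

>>> {"fn": "send_rows", "kwargs": {
  "motion": "-1 5 1 0 0; -1 10 2 0 0; -1 15 3 0 0; -1 20 4 0 0; -1 25 5.3 0 0"
}}

```text
clock: 2.7
eef_pos: [0.565, 0.1476, 0.21]
tool_rot: [0.825, 0.566, 0.0, 0.0]
ft_force: [0.9, -1.0, 0.8]
grip_width: 0.0855
grasp_force: 0.0
```

>>> {"fn": "send_rows", "kwargs": {
  "motion": "-1 4.4 0.9 0 0; -1 4.4 0.9 0 0; -1 4.4 0.9 3 0; -1 4.4 0.9 6 0; -1 4.4 0.9 6 0"
}}

```text
clock: 3.2
eef_pos: [0.585, 0.1818, 0.1452]
tool_rot: [0.825, 0.565, -0.005, -0.001]
ft_force: [-0.3, -0.5, -1.2]
grip_width: 0.0855
grasp_force: 0.0
```

```bash
python3 -c "
from h import *
go((*hpos(-1.047),.076,1.205))
shot('scene','s1.png')
im=cv2.imread('pics/s1.png')[120:300,360:560]
cv2.imwrite('pics/s1c.png',cv2.resize(im,None,fx=3.3,fy=3.3))
"
```

```text
t 3.2 tcp [0.585  0.1818 0.1452] al 1.202 F [-0.3 -0.5 -1.2] w 0.0855 gf 0.0 q [ 0.3   0.52  0.19  1.25 -0.    2.24]
[1.05 0.48 6.91] -0.003
```

View pics/s1c.png

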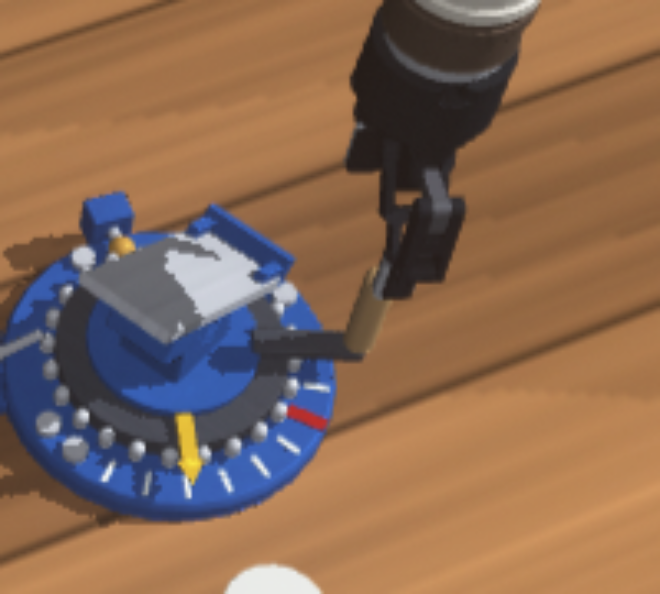

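The fingers are above and straddling the handle. The pointer is 4 ticks short of the red mark.

>>> {"fn": "send_rows", "kwargs": {
  "motion": "-1 1 0.5 3 0; -1 1 0.5 6.9 0; -1 1 0.5 6.9 0; 0.6 1 0.5 6.9 0; 1 1 0.5 6.9 0"
}}

```text
clock: 3.75
eef_pos: [0.5987, 0.1911, 0.0842]
tool_rot: [0.825, 0.565, 0.002, 0.001]
ft_force: [-0.4, 1.0, -0.0]
grip_width: 0.0591
grasp_force: 0.0
```

>>> {"fn": "send_rows", "kwargs": {
  "motion": "1 0 0 0 0; 1 0 0 0 0; 1 0 0 0 0; 1 0 0 0 0; 1 0 0 0 0"
}}

```text
clock: 4.25
eef_pos: [0.5973, 0.1912, 0.0828]
tool_rot: [0.825, 0.565, 0.001, 0.0]
ft_force: [-2.0, 0.1, 7.4]
grip_width: 0.0181
grasp_force: 58.6
```

```bash
python3 -c "
from h import *
p=bot.get_obs()['eef_pos'][:2]
print(p-hpos(-1.047))
go(*[(*hpos(-1.047+k*.1309),.076,1.205) for k in range(0,10)])"
```

```text
[0.00473562 0.00151138]
t 4.25 tcp [0.5973 0.1912 0.0828] al 1.202 F [-2.   0.1  7.4] w 0.0181 gf 58.6 q [0.31 0.58 0.13 1.11 0.   2.25]
[-0.31 -0.39  0.68] -0.003
[-0.29 -1.89  0.68] -0.003
[-0.45 -3.39  0.68] -0.003
[-0.82 -4.85  0.67] -0.003
[-1.37 -6.25  0.67] -0.003
[-2.1  -7.56  0.67] -0.003
[-2.99 -8.77  0.67] -0.003
[-4.03 -9.86  0.66] -0.003
[ -5.21 -10.79   0.66] -0.003
[ -6.5  -11.57   0.66] -0.003
```

>>> {"fn": "send_rows", "kwargs": {
  "motion": "1 0 -1.5 0 0; 1 -0.15 -3 0 0; 1 -0.5 -4.45 0 0; 1 -1.05 -5.85 0 0; 1 -1.05 -5.85 0 0"
}}

```text
clock: 4.75
eef_pos: [0.5389, 0.2047, 0.0829]
tool_rot: [0.824, 0.567, 0.003, -0.001]
ft_force: [0.4, 4.5, 3.1]
grip_width: 0.0183
grasp_force: 63.1
```

>>> {"fn": "send_rows", "kwargs": {
  "motion": "1 -0.75 -1.3 0 0; 1 -1.6 -2.5 0 0; 1 -2.65 -3.6 0 0; 1 -3.85 -4.55 0 0; 1 -3.85 -4.55 0 0"
}}

```text
clock: 5.25
eef_pos: [0.4817, 0.1841, 0.0829]
tool_rot: [0.824, 0.566, 0.002, -0.001]
ft_force: [-2.8, 4.1, 5.8]
grip_width: 0.0184
grasp_force: 65.1
```

```bash
python3 -c "
from h import *
o=bot.get_obs()['eef_pos'][:2]
d=o-[.5423,.0863];print(np.hypot(*d),np.arctan2(d[1],d[0])-np.radians(130)+.1036)
go((*hpos(0),.083,1.205))
shot('top','t2.png')
im=cv2.imread('pics/t2.png')[180:320,140:320]
cv2.imwrite('pics/t2c.png',cv2.resize(im,None,fx=4,fy=4))
"
```

```text
0.11504564832652774 -0.04005887439315772
t 5.25 tcp [0.4817 0.1841 0.0829] al 1.204 F [-2.8  4.1  5.8] w 0.0184 gf 65.1 q [ 0.36  0.38 -0.2   0.98  0.    2.3 ]
[-0.38 -0.27 -0.01] -0.001
```

View pics/t2c.png

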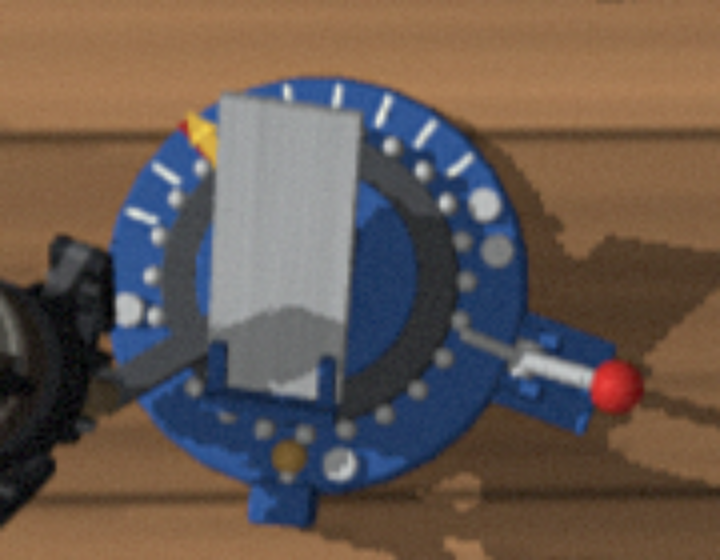

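The pointer is practically on the red mark at crop (195,130). I'll nudge the last bit, release so it settles in its notch, and rise.

>>> {"fn": "send_rows", "kwargs": {
  "motion": "1 -0.3 -0.3 0 0; 1 -0.3 -0.3 0 0; -1 -0.3 -0.3 0 0; -1 -0.3 -0.3 0 0; -1 -0.3 -0.3 0 0"
}}

```text
clock: 5.8
eef_pos: [0.4779, 0.1803, 0.0806]
tool_rot: [0.825, 0.565, -0.001, 0.0]
ft_force: [-0.4, 0.4, 1.7]
grip_width: 0.0615
grasp_force: 0.0
```

>>> {"fn": "send_rows", "kwargs": {
  "motion": "-1 0 0 -2 0; -1 0 0 -5 0; -1 0 0 -9 0; 1 0 0 -12 0; 1 0 0 -12 0"
}}

```text
clock: 6.3
eef_pos: [0.481, 0.1815, 0.2055]
tool_rot: [0.825, 0.565, 0.004, 0.001]
ft_force: [0.2, -0.4, -0.9]
grip_width: 0.0589
grasp_force: 0.0
```

```bash
python3 -c "
from h import *
im=shot('top','t3.png')
h=cv2.cvtColor(im,cv2.COLOR_RGB2HSV).astype(int);H,S,V=h[...,0],h[...,1],h[...,2]
def f(m,x0,x1,y0,y1):
    ys,xs=np.nonzero(m[y0:y1,x0:x1]);return xs.mean()+x0,ys.mean()+y0,len(xs)
y=(H>18)&(H<30)&(S>170)&(V>140);r=((H<6)|(H>174))&(S>190)&(V>80)
u,v,n=f(y,180,200,200,225);p=at_z('top',u,v,.04)[:2]-[.5423,.0863];print(u,v,n,'swivel',np.arctan2(p[1],p[0])-np.pi/4+.1036,np.hypot(*p))
u,v,n=f(r,280,305,265,290);print('knob',at_z('top',u,v,.0945))
k=lambda r,z:(.5423+r*np.cos(4.3470),.0863+r*np.sin(4.3470),z,1.2054)
go(k(.235,.2),k(.235,.085),k(.2,.085),k(.16,.088),k(.135,.09))
"
```

```text
189.0 214.71052631578948 38 swivel -0.010147870673771903 0.09095603333479317
knob [ 0.4843 -0.0686  0.0945]
t 6.35 tcp [0.4797 0.1811 0.203 ] al 1.201 F [-0.1 -0.  -0.5] w 0.0516 gf 0.0 q [ 0.36  0.28 -0.02  1.27 -0.    2.3 ]
[-30.08   9.36   0.25] -0.004
[-30.11   9.32  11.75] -0.004
[-26.61   9.3   11.76] -0.004
[-22.61   9.29  11.47] -0.004
[-20.11   9.28  11.28] -0.004
```

>>> {"fn": "send_rows", "kwargs": {
  "motion": "1 -5 1.5 0 0; 1 -10 3 0 0; 1 -15 4.5 0 0; 1 -20 6 0 0; 1 -25 7.7 0 0"
}}

```text
clock: 6.85
eef_pos: [0.4587, -0.0702, 0.1992]
tool_rot: [0.825, 0.565, -0.001, -0.001]
ft_force: [0.5, 0.8, -0.3]
grip_width: 0.0001
grasp_force: 0.0
```

>>> {"fn": "send_rows", "kwargs": {
  "motion": "1 -5.1 1.6 0 0; 1 -5.1 1.6 4 0; 1 -5.1 1.6 8 0; 1 -5.1 1.6 11.5 0; 1 -5.1 1.6 11.5 0"
}}

```text
clock: 7.35
eef_pos: [0.451, -0.1207, 0.0801]
tool_rot: [0.825, 0.565, -0.005, -0.005]
ft_force: [-1.0, -1.3, -0.5]
grip_width: -0.0002
grasp_force: 0.0
```

```bash
python3 -c "
from h import *
k=lambda r,z:(.5423+r*np.cos(4.3470),.0863+r*np.sin(4.3470),z,1.2054)
go(k(.235,.085),k(.2,.085),k(.16,.088),k(.135,.09))
"
```

```text
t 7.35 tcp [ 0.451  -0.1207  0.0801] al 1.201 F [-1.  -1.3 -0.5] w -0.0002 gf 0.0 q [-0.26  0.31 -0.32  0.95 -0.    1.68]
[-0.9   1.13 -0.5 ] -0.005
[ 2.6   1.11 -0.51] -0.005
[ 6.6   1.09 -0.81] -0.005
[ 9.1   1.07 -1.02] -0.005
```

>>> {"fn": "send_rows", "kwargs": {
  "motion": "1 -0.5 1 -0.5 0; 1 0 1 -0.5 0; 1 2.5 1 -0.5 0; 1 4 1 -0.6 0; 1 5.5 1 -0.7 0"
}}

```text
clock: 7.85
eef_pos: [0.4872, -0.0772, 0.096]
tool_rot: [0.825, 0.565, -0.002, 0.005]
ft_force: [-2.1, -6.6, 5.5]
grip_width: -0.0
grasp_force: 2.9
```

```bash
python3 -c "
from h import *
k=lambda r,z:(.5423+r*np.cos(4.3470),.0863+r*np.sin(4.3470),z,1.2054)
go(k(.16,.088),k(.135,.09))
"
```

```text
t 7.85 tcp [ 0.4872 -0.0772  0.096 ] al 1.2 F [-2.1 -6.6  5.5] w -0.0 gf 2.9 q [-0.15  0.33 -0.25  0.99 -0.01  1.79]
[ 1.24 -0.71  0.78] -0.005
[ 3.74 -0.72  0.56] -0.005
```

>>> {"fn": "send_rows", "kwargs": {
  "motion": "1 1 -0.4 0.4 0; 1 2 -0.6 0.3 0; 1 3 -0.6 0 0; 1 3.7 -0.6 0 0; 1 3.9 -0.6 0 0"
}}

```text
clock: 8.35
eef_pos: [0.4923, -0.04, 0.0937]
tool_rot: [0.825, 0.564, -0.006, 0.004]
ft_force: [-9.9, -20.9, 10.8]
grip_width: -0.0002
grasp_force: 11.2
```

```bash
python3 -c "
from h import *
k=lambda r,z:(.5423+r*np.cos(4.3470),.0863+r*np.sin(4.3470),z,1.2054)
go(k(.135,.09),k(.2,.09))
shot('scene','s3.png')
im=cv2.imread('pics/s3.png')[110:310,300:500]
cv2.imwrite('pics/s3c.png',cv2.resize(im,None,fx=3,fy=3))
"
```

```text
t 8.35 tcp [ 0.4923 -0.04    0.0937] al 1.2 F [ -9.9 -20.9  10.8] w -0.0002 gf 11.2 q [-0.07  0.34 -0.24  1.   -0.01  1.87]
[0.09 0.15 0.37] -0.006
[-6.41  0.19  0.46] -0.006
```

View pics/s3c.png

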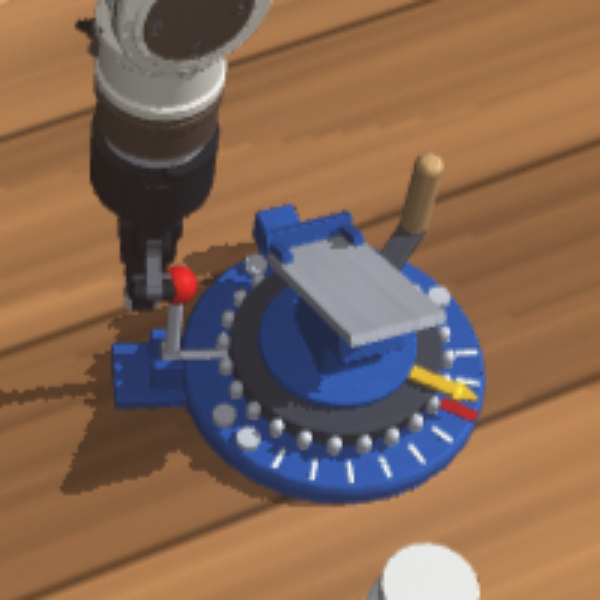

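The lever stands upright at its stop with 23 N against it, and the pointer is at the red mark. I'll back off and go to the blank, turning the tool's x axis to a heading of 3.02 so joint 6 stays in range.

>>> {"fn": "send_rows", "kwargs": {
  "motion": "1 -3 0 0 0; 1 -6 0 0 0; 1 -9 0 -3 -0.15; 0 -12 0 -6 -0.3; -1 -15 0 -10 -0.45"
}}

```text
clock: 8.9
eef_pos: [0.4391, -0.1751, 0.1928]
tool_rot: [0.675, 0.737, -0.0, -0.002]
ft_force: [0.5, -0.8, 1.2]
grip_width: 0.0283
grasp_force: 0.0
```

```bash
python3 -c "
from h import *
go((.4783,-.3233,.15,3.023))"
```

```text
t 8.9 tcp [ 0.4391 -0.1751  0.1928] al 1.659 F [ 0.5 -0.8  1.2] w 0.0283 gf 0.0 q [-0.38  0.21 -0.14  1.23  0.    1.1 ]
[-15.12   2.62   4.23] -1.364
```

>>> {"fn": "send_rows", "kwargs": {
  "motion": "-1 -3 0.5 0 -0.15; -1 -6 1 0 -0.3; -1 -9 1.5 1 -0.45; -1 -12 2.1 2 -0.6; -1 -15 2.6 3 -0.75"
}}

```text
clock: 9.4
eef_pos: [0.4794, -0.3232, 0.1627]
tool_rot: [0.358, 0.934, 0.001, 0.0]
ft_force: [0.4, 0.2, -0.5]
grip_width: 0.0859
grasp_force: 0.0
```

>>> {"fn": "send_rows", "kwargs": {
  "motion": "-1 0 0 0 -0.15; -1 0 0 0 -0.3; -1 0 0 0 -0.45; -1 0 0 0 -0.6; -1 0 0 0 -0.61"
}}

```text
clock: 9.9
eef_pos: [0.479, -0.322, 0.1628]
tool_rot: [0.064, 0.998, 0.001, -0.0]
ft_force: [0.2, -0.1, 0.0]
grip_width: 0.0854
grasp_force: 0.0
```

Run:
```python
from h import *
go((.4783,-.3233,.10,3.023),(.4783,-.3233,.002,3.023))
shot('scene','s4.png')
b=[x for x in boxes_of('scene','blank')][:3];print([(np.round(x['rect']),x['conf']) for x in b])
```

```text
t 9.9 tcp [ 0.479  -0.322   0.1628] al 3.013 F [ 0.2 -0.1  0. ] w 0.0854 gf 0.0 q [-0.59  0.43  0.09  1.24  0.   -0.46]
[ 0.05 -0.14  6.28] -0.01
[ 0.05 -0.16 16.08] -0.01
[(array([146., 324.,  64.,  45.]), 0.96), (array([189., 220.,  47.,  20.]), 0.85), (array([216., 280.,  23.,  66.]), 0.68)]
```

>>> {"fn": "send_rows", "kwargs": {
  "motion": "-1 0 -0.15 4 -0.01; -1 0 -0.15 8 -0.01; -1 0 -0.15 12 -0.01; -1 0 -0.15 15 -0.01; -1 0 -0.15 15 -0.01"
}}

```text
clock: 10.5
eef_pos: [0.4749, -0.3215, 0.0083]
tool_rot: [0.061, 0.998, 0.003, -0.004]
ft_force: [0.1, -0.1, -1.1]
grip_width: 0.0853
grasp_force: 0.0
```

Run:
```python
from h import *
go((.4783,-.3233,.003,3.023))
```

```text
t 10.5 tcp [ 0.4749 -0.3215  0.0083] al 3.02 F [ 0.1 -0.1 -1.1] w 0.0853 gf 0.0 q [-0.6   0.58 -0.11  0.9   0.   -0.47]
[-0.36 -0.14  0.53] -0.003
```

>>> {"fn": "send_rows", "kwargs": {
  "motion": "-0.2 -0.2 -0.1 0.9 0; -0.1 -0.2 -0.1 0.9 0; -0.1 -0.2 -0.1 0.9 0; -0.1 -0.2 -0.1 0.9 0; -0.1 -0.2 -0.1 0.9 0"
}}

```text
clock: 11.0
eef_pos: [0.4809, -0.326, 0.0052]
tool_rot: [0.06, 0.998, -0.001, 0.001]
ft_force: [-0.7, -0.5, -0.2]
grip_width: 0.0469
grasp_force: 0.0
```

Run:
```python
from h import *
go((.4783,-.3233,.003,3.023))
```

```text
t 11.0 tcp [ 0.4809 -0.326   0.0052] al 3.022 F [-0.7 -0.5 -0.2] w 0.0469 gf 0.0 q [-0.6   0.58 -0.1   0.88  0.   -0.48]
[0.3  0.24 0.22] -0.001
```

>>> {"fn": "send_rows", "kwargs": {
  "motion": "0 0.2 0.2 0.4 0; 0.6 0.2 0.2 0.4 0; 1 0.2 0.2 0.4 0; 1 0.2 0.2 0.4 0; 1 0.2 0.2 0.4 0"
}}

```text
clock: 11.5
eef_pos: [0.4782, -0.3231, 0.0]
tool_rot: [0.06, 0.998, 0.0, -0.0]
ft_force: [-1.1, 0.6, 2.3]
grip_width: 0.0278
grasp_force: 60.3
```

Run:
```python
from h import *
go((.4783,-.3233,.003,3.023))
```

```text
t 11.5 tcp [ 0.4782 -0.3231  0.    ] al 3.022 F [-1.1  0.6  2.3] w 0.0278 gf 60.3 q [-0.59  0.59 -0.11  0.87  0.   -0.47]
[-0.01 -0.02 -0.3 ] -0.001
```

>>> {"fn": "send_rows", "kwargs": {
  "motion": "1 0 0 -2 0; 1 0 0 -6 0; 1 0 0 -11 0; 1 0 0 -16 0; 1 0 0 -20 0"
}}

```text
clock: 12.0
eef_pos: [0.4789, -0.3236, 0.2026]
tool_rot: [0.06, 0.998, -0.001, 0.001]
ft_force: [-0.0, -0.6, -1.2]
grip_width: 0.0277
grasp_force: 59.6
```

Run:
```python
from h import *
import math
p=lambda s,z:(.5423+s*math.cos(-.1036),.0863+s*math.sin(-.1036),z,3.038)
go(p(-.004,.2),p(-.004,.16))
a=shot('top','t5.png'); shot('scene','s5.png')
A=cv2.imread('pics/top0.png')
x=cv2.imread('pics/s5.png')[180:400,130:350]; y=cv2.imread('pics/t5.png')[170:390,340:560]
cv2.imwrite('pics/c5.png',cv2.resize(np.hstack([x,y]),(800,400)))
```

```text
t 12.0 tcp [ 0.4789 -0.3236  0.2026] al 3.022 F [-0.  -0.6 -1.2] w 0.0277 gf 59.6 q [-0.59  0.41  0.16  1.33  0.   -0.47]
[-1.   41.44  0.23] -0.016
[-0.99 41.45  4.23] -0.016
```

View pics/c5.png

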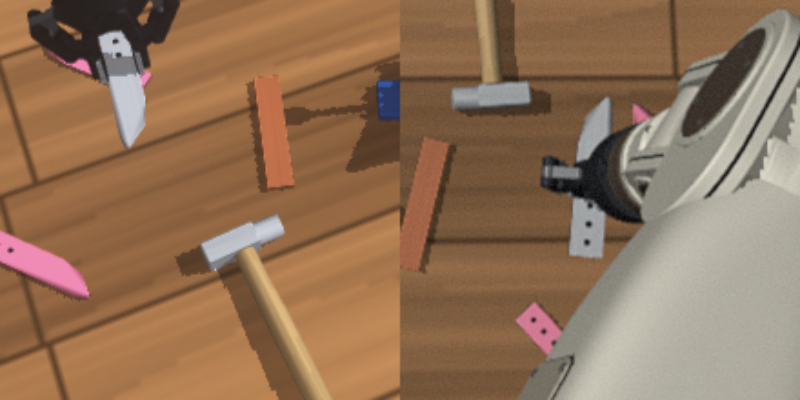

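The blank is held level with its point forward: nose at top pixel (454,224), square end at about (443,311).

>>> {"fn": "send_rows", "kwargs": {
  "motion": "1 -0.3 3 0 -0.02; 1 -0.6 7 0 -0.02; 1 -0.9 11 0 -0.02; 1 -1 16 0 -0.02; 1 -1 21 0 -0.02"
}}

```text
clock: 12.6
eef_pos: [0.513, -0.1144, 0.1983]
tool_rot: [0.05, 0.999, 0.0, -0.001]
ft_force: [1.0, 0.4, -2.5]
grip_width: 0.028
grasp_force: 59.7
```

>>> {"fn": "send_rows", "kwargs": {
  "motion": "1 0 5 0 0; 1 0 10 0 0; 1 0 15 0 0; 1 0 18 0 0; 1 0 19.5 0 0"
}}

```text
clock: 13.1
eef_pos: [0.5323, 0.0808, 0.1984]
tool_rot: [0.048, 0.999, -0.0, -0.001]
ft_force: [-1.3, -0.7, -2.4]
grip_width: 0.0277
grasp_force: 59.7
```

Run:
```python
from h import *
import math
t=np.array([.4789,-.3236]);c,s=math.cos(-.1195),math.sin(-.1195)
for u,v in((454.4,223.9),(443.1,311.4)):
    d=at_z('top',u,v,.208)[:2]-t;print('along',d[0]*c+d[1]*s,'across',-d[0]*s+d[1]*c)
for u,v in((130+128/1.818,180+147/1.818),):
    d=at_z('scene',u,v,.208)[:2]-t;print('scene nose along',d[0]*c+d[1]*s,'across',-d[0]*s+d[1]*c)
p=lambda s,z:(.5423+s*math.cos(-.1036),.0863+s*math.sin(-.1036),z,3.038)
go(p(-.004,.2),p(-.004,.15))
```

```text
along 0.08708008070457025 across -0.011399980021277454
along -0.06300372716930329 across -0.003737694847896974
scene nose along 0.08714769597102358 across -0.012801917315075746
t 13.1 tcp [0.5323 0.0808 0.1984] al 3.046 F [-1.3 -0.7 -2.4] w 0.0277 gf 59.7 q [0.15 0.33 0.05 1.29 0.   0.25]
[-0.54  0.64 -0.16] 0.008
[-0.56  0.65  4.84] 0.008
```

>>> {"fn": "send_rows", "kwargs": {
  "motion": "1 -0.5 0.5 0 0.01; 1 -0.5 0.65 1 0.01; 1 -0.5 0.65 3 0.01; 1 -0.5 0.65 4.2 0.01; 1 -0.5 0.65 4.2 0.01"
}}

```text
clock: 13.6
eef_pos: [0.5367, 0.0822, 0.1552]
tool_rot: [0.056, 0.998, -0.001, -0.003]
ft_force: [-0.5, -0.6, -0.8]
grip_width: 0.0277
grasp_force: 59.7
```

Run:
```python
from h import *
import math
p=lambda s,z:(.5423+s*math.cos(-.1036),.0863+s*math.sin(-.1036),z,3.038)
go(p(-.005,.155),p(-.005,.116))
```

```text
t 13.6 tcp [0.5367 0.0822 0.1552] al 3.029 F [-0.5 -0.6 -0.8] w 0.0277 gf 59.7 q [ 0.15  0.37 -0.01  1.19 -0.    0.26]
[-0.01  0.47  0.02] -0.009
[-0.03  0.47  3.92] -0.009
```

>>> {"fn": "send_rows", "kwargs": {
  "motion": "1 0 0.3 0 -0.01; 1 0 0.3 0 -0.01; 1 0 0.3 0 -0.01; 1 0 0.3 0 -0.01; 1 0 0.3 0.3 -0.01"
}}

```text
clock: 14.1
eef_pos: [0.5395, 0.0871, 0.1558]
tool_rot: [0.05, 0.999, 0.0, 0.001]
ft_force: [0.1, -0.3, -1.7]
grip_width: 0.0277
grasp_force: 59.7
```

Run:
```python
from h import *
import math
p=lambda s,z:(.5423+s*math.cos(-.1036),.0863+s*math.sin(-.1036),z,3.038)
go(p(-.005,.155),p(-.005,.116))
```

```text
t 14.1 tcp [0.5395 0.0871 0.1558] al 3.042 F [ 0.1 -0.3 -1.7] w 0.0277 gf 59.7 q [ 0.16  0.37 -0.01  1.18 -0.    0.26]
[ 0.22 -0.05  0.08] 0.004
[ 0.22 -0.05  3.98] 0.004
```

>>> {"fn": "send_rows", "kwargs": {
  "motion": "1 0.1 0 0.4 0; 1 0.1 0 0.8 0; 1 0.1 0 1.2 0; 1 0.1 0 1.5 0; 1 0.1 0 1.8 0"
}}

```text
clock: 14.6
eef_pos: [0.5384, 0.0873, 0.1377]
tool_rot: [0.05, 0.999, 0.0, 0.001]
ft_force: [-1.3, 2.0, 5.3]
grip_width: 0.0278
grasp_force: 59.9
```

Run:
```python
from h import *
import math
p=lambda s,z:(.5423+s*math.cos(-.1036),.0863+s*math.sin(-.1036),z,3.038)
go(p(-.005,.116))
shot('scene','s6.png');a=cv2.imread('pics/s6.png')[130:280,350:500]
cv2.imwrite('pics/s6c.png',cv2.resize(a,(600,600)))
```

```text
t 14.6 tcp [0.5384 0.0873 0.1377] al 3.042 F [-1.3  2.   5.3] w 0.0278 gf 59.9 q [ 0.16  0.39 -0.04  1.14  0.    0.26]
[ 0.1  -0.06  2.16] 0.004
```

View pics/s6c.png

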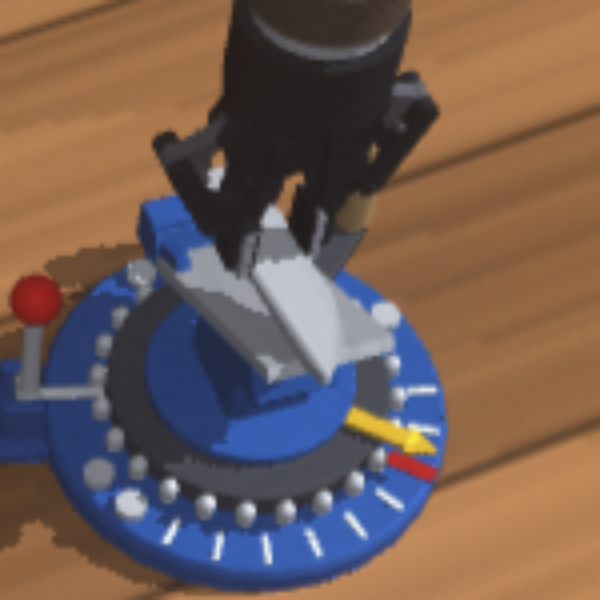

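The nose rests on the bed's top edge and the blank is pivoting in the grip with only about 5 N. I'll continue down.

>>> {"fn": "send_rows", "kwargs": {
  "motion": "1 0.1 0 0.3 0; 1 0.1 0 0.6 0; 1 0.1 0 0.9 0; 1 0.1 0 1.2 0; 1 0.1 0 1.5 0"
}}

```text
clock: 15.15
eef_pos: [0.5377, 0.0871, 0.1223]
tool_rot: [0.05, 0.999, 0.0, 0.001]
ft_force: [0.2, 0.2, 4.4]
grip_width: 0.0274
grasp_force: 58.9
```

>>> {"fn": "send_rows", "kwargs": {
  "motion": "1 0 0 0.15 0; 1 0 0 0.3 0; 1 0 0 0.4 0; 1 0 0 0.5 0; 1 0 0 0.5 0"
}}

```text
clock: 15.65
eef_pos: [0.5371, 0.0871, 0.1171]
tool_rot: [0.05, 0.999, -0.0, 0.0]
ft_force: [-0.4, 0.1, 5.4]
grip_width: 0.0277
grasp_force: 58.9
```

Run:
```python
from h import *
import math
p=lambda s,z:(.5423+s*math.cos(-.1036),.0863+s*math.sin(-.1036),z,3.038)
go(p(-.005,.116))
```

```text
t 15.65 tcp [0.5371 0.0871 0.1171] al 3.042 F [-0.4  0.1  5.4] w 0.0277 gf 58.9 q [ 0.16  0.4  -0.08  1.09 -0.    0.26]
[-0.03 -0.03  0.11] 0.004
```

Position is right on target. A few more millimetres down, watching the force.

>>> {"fn": "send_rows", "kwargs": {
  "motion": "1 0 0 0.1 0; 1 0 0 0.2 0; 1 0 0 0.3 0; 1 0 0 0.3 0; 1 0 0 0.3 0"
}}

```text
clock: 16.15
eef_pos: [0.5366, 0.0874, 0.1137]
tool_rot: [0.05, 0.999, 0.0, -0.0]
ft_force: [0.2, 0.3, 3.9]
grip_width: 0.0277
grasp_force: 58.8
```

>>> {"fn": "send_rows", "kwargs": {
  "motion": "1 0 0 0.1 0; 1 0 0 0.2 0; 1 0 0 0.2 0; 1 0 0 0.2 0; 1 0 0 0.2 0"
}}

```text
clock: 16.65
eef_pos: [0.5369, 0.0874, 0.1132]
tool_rot: [0.05, 0.999, 0.0, 0.0]
ft_force: [-2.2, 1.0, 11.4]
grip_width: 0.0275
grasp_force: 62.6
```

Force has risen to 11 N, so the tips or the blank are on the bed. Release.

>>> {"fn": "send_rows", "kwargs": {
  "motion": "0.3 0 0 0 0; 0 0 0 0 0; -0.3 0 0 0 0; -0.3 0 0 -0.3 0; -0.3 0 0 -1 0"
}}

```text
clock: 17.15
eef_pos: [0.5359, 0.0868, 0.121]
tool_rot: [0.05, 0.999, -0.0, -0.001]
ft_force: [-0.3, -0.6, -0.0]
grip_width: 0.0554
grasp_force: 0.0
```

>>> {"fn": "send_rows", "kwargs": {
  "motion": "-0.3 0 0 -3 0; -0.3 0 0 -7 0; -0.3 0 0 -11 0; -0.3 5 0 -13 0; -0.3 10 0 -13 0"
}}

```text
clock: 17.65
eef_pos: [0.443, 0.0972, 0.2551]
tool_rot: [0.051, 0.999, 0.001, 0.003]
ft_force: [-0.5, 0.4, 0.4]
grip_width: 0.0554
grasp_force: 0.0
```

>>> {"fn": "send_rows", "kwargs": {
  "motion": "-0.3 4 0 -3 0; -0.3 8 0 -3 0; -0.3 12 0 -3 0; -0.3 12 0 -3 0; -0.3 12 0 -3 0"
}}

```text
clock: 18.15
eef_pos: [0.3214, 0.1088, 0.2827]
tool_rot: [0.049, 0.999, 0.0, 0.001]
ft_force: [0.7, 0.1, -0.5]
grip_width: 0.0553
grasp_force: 0.0
```

Run:
```python
from h import *
go()
shot('scene','s7.png');shot('top','t7.png')
a=cv2.imread('pics/s7.png')[140:290,340:490];b=cv2.imread('pics/t7.png')[180:320,150:290]
cv2.imwrite('pics/c7.png',np.hstack([cv2.resize(a,(400,400)),cv2.resize(b,(400,400),interpolation=cv2.INTER_CUBIC)]))
```

```text
t 18.15 tcp [0.3214 0.1088 0.2827] al 3.043 F [ 0.7  0.1 -0.5] w 0.0553 gf 0.0 q [ 0.33 -0.1  -0.24  1.44 -0.    0.43]
```

View pics/c7.png

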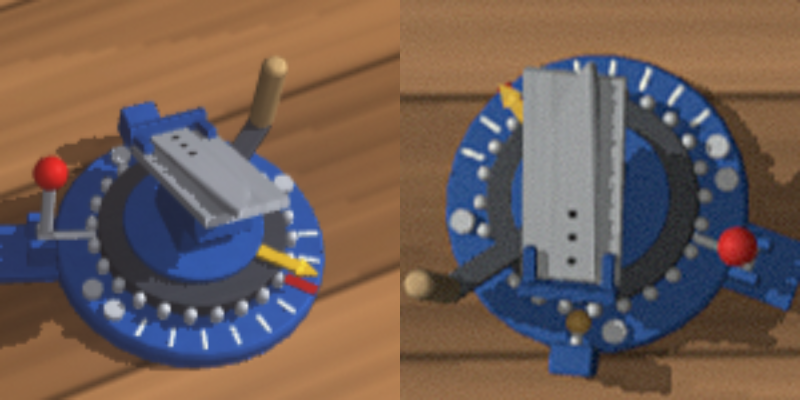

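The blank lies on the bed with its rivet holes at the low end. The holes give me its exact position, so I'll measure those.

Run:
```python
from h import *
yaw=-.1036;th=np.pi/6
ux=np.array([np.cos(yaw)*np.cos(th),np.sin(yaw)*np.cos(th),np.sin(th)]);uy=np.array([-np.sin(yaw),np.cos(yaw),0]);n=np.cross(ux,uy)
O=np.array([.5423,.0863,.112])
def bed(c,u,v,h=.006):
    o,d=ray(c,u,v);k=((O+n*h-o)@n)/(d@n);q=o+k*d-O;return np.round([q@ux*1000,q@uy*1000],1)
def holes(f,x0,x1,y0,y1):
    g=cv2.cvtColor(cv2.imread(f),cv2.COLOR_BGR2GRAY)[y0:y1,x0:x1]
    g=cv2.resize(g,None,fx=4,fy=4,interpolation=cv2.INTER_CUBIC)
    k,_,st,ce=cv2.connectedComponentsWithStats((g<90).astype(np.uint8))
    return [((c[0]+.5)/4-.5+x0,(c[1]+.5)/4-.5+y0) for c,s in zip(ce[1:],st[1:]) if 10<s[4]<250]
for c,w in(('top',(205,215,250,275)),('scene',(403,414,188,199))):
    for p in holes('pics/%s7.png'%c[0],*w): print(c,np.round(p,1),'bed',bed(c,*p))
# holes on the flat blank, original
t=np.array([.4902,-.3247]);a=-.1195
for p in holes('pics/top0.png',410,424,280,310):
    q=at_z('top',*p,.006)[:2]-t; print('blank-frame mm',1000*(q@[np.cos(a),np.sin(a)]),1000*(q@[-np.sin(a),np.cos(a)]))
```

```text
top [209.9 254.5] bed [-16.  -1.]
top [209.8 262.6] bed [-32.8  -1. ]
top [209.6 270.9] bed [-50.1  -0.8]
scene [403.5 187.8] bed [-69.    0.8]
scene [412.2 188. ] bed [-57.7  15.4]
scene [405.5 191. ] bed [-51.9  -1.9]
scene [408.5 194. ] bed [-34.6  -2.3]
scene [411.7 197. ] bed [-18.   -2.5]
blank-frame mm -16.451196054033964 17.060426383644028
blank-frame mm -27.276301711727495 -0.15285591520212014
blank-frame mm -44.18300028892626 -0.2692312551441517
blank-frame mm -61.113542023730496 -0.18703292151541057
```

Both cameras put the blank's origin at x ≈ 9–11 mm and y ≈ -2 mm. That is about 5 mm short of the stop and close to the 13 mm limit. A gentle push on its overhanging nose with closed fingers will seat it.

```bash
cat >> h.py <<'E'
def p(s,y,z): c,n=np.cos(-.1036),np.sin(-.1036); return (.5423+s*c-y*n,.0863+s*n+y*c,z,3.038)
E
python3 - <<'E'
from h import *
go(p(.12,-.01,.28),p(.12,-.01,.147))
print('jar',at_z('top',243,142,.085))
E
```

```text
t 18.25 tcp [0.3225 0.1088 0.2823] al 3.042 F [ 0.9  0.2 -0.1] w 0.0554 gf 0.0 q [ 0.33 -0.1  -0.23  1.44 -0.    0.43]
[-34.09  -1.09   0.27] 0.004
[-34.07  -1.1   13.57] 0.004
jar [0.7495 0.0307 0.085 ]
```

>>> {"fn": "send_rows", "kwargs": {
  "motion": "1 -5 0 0 0; 1 -10 -0.3 0 0; 1 -15 -0.5 0 0; 1 -20 -0.7 0 0; 1 -25 -0.9 0 0"
}}

```text
clock: 18.75
eef_pos: [0.5723, 0.0738, 0.2806]
tool_rot: [0.05, 0.999, -0.0, -0.0]
ft_force: [0.6, 1.4, 1.0]
grip_width: 0.0001
grasp_force: 0.0
```

>>> {"fn": "send_rows", "kwargs": {
  "motion": "1 -5 -0.1 0 0; 1 -9 -0.2 0 0; 1 -9 -0.2 4 0; 1 -9 -0.2 8 0; 1 -9 -0.2 10 0"
}}

```text
clock: 19.25
eef_pos: [0.6582, 0.0627, 0.175]
tool_rot: [0.051, 0.999, -0.001, -0.004]
ft_force: [-0.5, -0.1, 0.4]
grip_width: -0.0003
grasp_force: 0.0
```

Run:
```python
from h import *
go(p(.12,-.01,.147),p(.09,-.01,.147),p(.081,-.01,.147))
```

```text
t 19.25 tcp [0.6582 0.0627 0.175 ] al 3.04 F [-0.5 -0.1  0.4] w -0.0003 gf 0.0 q [ 0.1   0.6   0.41  1.38 -0.    0.2 ]
[-0.26  0.15  2.8 ] 0.002
[2.74 0.16 2.82] 0.002
[3.64 0.16 2.83] 0.002
```

>>> {"fn": "send_rows", "kwargs": {
  "motion": "1 0 0.1 3 0; 1 0 0.1 3 0; 1 1 0.1 3 0; 1 2 0.1 3 0; 1 2.2 0.1 3 0"
}}

```text
clock: 19.75
eef_pos: [0.6372, 0.0668, 0.1528]
tool_rot: [0.05, 0.999, 0.0, 0.0]
ft_force: [-0.5, -0.1, 0.3]
grip_width: 0.0001
grasp_force: 0.0
```

Run:
```python
from h import *
go(p(.0846,-.01,.147),p(.081,-.01,.147))
```

```text
t 19.75 tcp [0.6372 0.0668 0.1528] al 3.041 F [-0.5 -0.1  0.3] w 0.0001 gf 0.0 q [ 0.1   0.56  0.28  1.29 -0.    0.2 ]
[ 1.18 -0.04  0.58] 0.003
[ 1.54 -0.04  0.58] 0.003
```

>>> {"fn": "send_rows", "kwargs": {
  "motion": "1 0.2 0 0.6 0; 1 0.5 0 0.6 0; 1 0.8 0 0.6 0; 1 1 0 0.6 0; 1 1.15 0 0.6 0"
}}

```text
clock: 20.25
eef_pos: [0.6253, 0.0683, 0.146]
tool_rot: [0.05, 0.999, 0.0, 0.0]
ft_force: [0.1, -0.6, 0.0]
grip_width: 0.0003
grasp_force: 0.0
```

>>> {"fn": "send_rows", "kwargs": {
  "motion": "1 0.1 0 0 0; 1 0.15 0 0 0; 1 0.2 0 0 0; 1 0.2 0 0 0; 1 0.2 0 0 0"
}}

```text
clock: 20.75
eef_pos: [0.6234, 0.0684, 0.1459]
tool_rot: [0.05, 0.999, -0.0, 0.0]
ft_force: [-0.1, 0.2, -0.7]
grip_width: 0.0003
grasp_force: 0.0
```

Run:
```python
from h import *
go(p(.0846,-.01,.147),p(.081,-.01,.147))
```

```text
t 20.75 tcp [0.6234 0.0684 0.1459] al 3.042 F [-0.1  0.2 -0.7] w 0.0003 gf 0.0 q [ 0.11  0.54  0.22  1.26 -0.    0.21]
[-0.21 -0.06 -0.11] 0.004
[ 0.15 -0.06 -0.11] 0.004
```

>>> {"fn": "send_rows", "kwargs": {
  "motion": "1 0.1 0 0 0; 1 0.2 0 0 0; 1 0.3 0 0 0; 1 0.4 0 0 0; 1 0.4 0 0 0"
}}

```text
clock: 21.25
eef_pos: [0.6203, 0.0688, 0.1465]
tool_rot: [0.05, 0.999, 0.0, 0.001]
ft_force: [2.9, -0.3, 0.7]
grip_width: -0.0002
grasp_force: 1.3
```

Run:
```python
from h import *
go(p(.077,-.01,.147))
shot('scene','s8.png');shot('top','t8.png')
a=cv2.imread('pics/s8.png')[150:250,380:480];b=cv2.imread('pics/t8.png')[180:320,150:290]
cv2.imwrite('pics/c8.png',np.hstack([cv2.resize(a,(400,400)),cv2.resize(b,(400,400),interpolation=cv2.INTER_CUBIC)]))
```

```text
t 21.25 tcp [0.6203 0.0688 0.1465] al 3.042 F [ 2.9 -0.3  0.7] w -0.0002 gf 1.3 q [ 0.11  0.53  0.21  1.25 -0.    0.21]
[ 0.24 -0.06 -0.05] 0.004
```

View pics/c8.png

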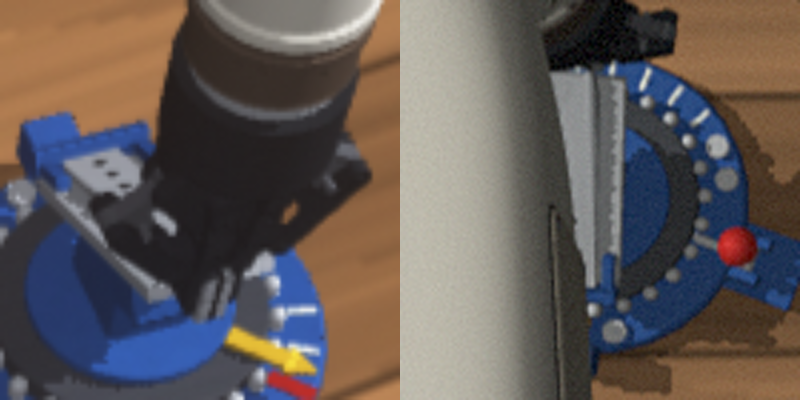

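Contact has begun at about 3 N. I've used all ten views, so from here I'll track the rivet holes numerically.

```bash
cat > holes.py <<'E'
from h import *
import sys
yaw=-.1036;th=np.pi/6
ux=np.array([np.cos(yaw)*np.cos(th),np.sin(yaw)*np.cos(th),np.sin(th)]);uy=np.array([-np.sin(yaw),np.cos(yaw),0]);n=np.cross(ux,uy)
O=np.array([.5423,.0863,.112])
def run(c,f,w):
    x0,x1,y0,y1=w
    g=cv2.resize(cv2.cvtColor(cv2.imread(f),cv2.COLOR_BGR2GRAY)[y0:y1,x0:x1],None,fx=4,fy=4,interpolation=cv2.INTER_CUBIC)
    k,_,st,ce=cv2.connectedComponentsWithStats((g<90).astype(np.uint8))
    for q,s in zip(ce[1:],st[1:]):
        if 10<s[4]<250:
            o,d=ray(c,(q[0]+.5)/4-.5+x0,(q[1]+.5)/4-.5+y0);t=((O+n*.006-o)@n)/(d@n);r=o+t*d-O;print(c,np.round([r@ux*1000,r@uy*1000],1))
E
python3 -c "
from holes import *
run('scene','pics/s8.png',(402,415,187,200))
go(p(.077,-.01,.147))"
```

```text
scene [-74.9   1.3]
scene [-59.5  17. ]
scene [-57.1  -1.9]
scene [-40.5  -2.1]
scene [-23.4  -2.3]
scene [-11.1  -2.8]
scene [-18.5 -16.3]
t 21.35 tcp [0.6203 0.0687 0.1465] al 3.042 F [ 3.1 -1.2  1.4] w -0.0001 gf 1.6 q [ 0.11  0.53  0.21  1.25 -0.    0.21]
[ 0.24 -0.06 -0.05] 0.004
```

>>> {"fn": "send_rows", "kwargs": {
  "motion": "1 0.1 0 0 0; 1 0.2 0 0 0; 1 0.3 0 0 0; 1 0.3 0 0 0; 1 0.3 0 0 0"
}}

```text
clock: 21.85
eef_pos: [0.6193, 0.0689, 0.1478]
tool_rot: [0.05, 0.999, 0.0, 0.004]
ft_force: [6.0, -1.4, 2.8]
grip_width: 0.0005
grasp_force: 3.5
```

```bash
python3 -c "
from holes import *
shot('scene','s9.png');run('scene','pics/s9.png',(400,415,185,200))
go(p(.077,-.01,.147))"
```

```text
scene [-57.5  -1.9]
scene [-40.7  -2.3]
t 21.9 tcp [0.6193 0.0689 0.1477] al 3.041 F [ 6.6 -1.8  2.6] w 0.0001 gf 3.5 q [ 0.11  0.52  0.2   1.24 -0.    0.21]
[ 0.14 -0.07  0.07] 0.003
```

The holes moved 5.5 mm downhill and then stopped as the force rose, so the blank is against the stop. Retreat and check once more.

>>> {"fn": "send_rows", "kwargs": {
  "motion": "1 -1.5 0 0 0; 1 -3 0 0 0; 1 -3 0 -4 0; 1 -3 0 -8 0; 1 -3 0 -12 0"
}}

```text
clock: 22.4
eef_pos: [0.6447, 0.0663, 0.266]
tool_rot: [0.05, 0.999, 0.0, -0.002]
ft_force: [0.1, 0.5, 0.6]
grip_width: -0.0001
grasp_force: 0.0
```

>>> {"fn": "send_rows", "kwargs": {
  "motion": "1 5 0 0 0; 1 10 0 0 0; 1 15 0 0 0; 1 20 0 0 0; 1 25 0 0 0"
}}

```text
clock: 22.9
eef_pos: [0.3941, 0.0911, 0.2651]
tool_rot: [0.05, 0.999, 0.0, -0.002]
ft_force: [-0.0, 0.8, 0.8]
grip_width: -0.0001
grasp_force: 0.0
```

>>> {"fn": "send_rows", "kwargs": {
  "motion": "1 4 0 0 0; 1 6 0 0 0; 1 6 0 0 0; 1 6 0 0 0; 1 6 0 0 0"
}}

```text
clock: 23.4
eef_pos: [0.3385, 0.0971, 0.2658]
tool_rot: [0.05, 0.999, -0.0, -0.0]
ft_force: [0.8, -0.4, 0.1]
grip_width: -0.0001
grasp_force: 0.0
```

```bash
python3 -c "
from holes import *
go()
im=shot('scene','s10.png');run('scene','pics/s10.png',(400,415,185,200))
t=shot('top','t10.png');run('top','pics/t10.png',(203,217,248,277))
h=cv2.cvtColor(t,cv2.COLOR_RGB2HSV).astype(int);H,S,V=h[...,0],h[...,1],h[...,2]
r=((H<6)|(H>174))&(S>190)&(V>80);ys,xs=np.nonzero(r[245:285,250:300]);print('knob',xs.mean()+250,ys.mean()+245,at_z('top',xs.mean()+250,ys.mean()+245,.112))
y=(H>18)&(H<30)&(S>170)&(V>140);ys,xs=np.nonzero(y[200:225,180:200]);print('ptr',xs.mean()+180,ys.mean()+200)
for b in('bar','hammer','jar'): print(b,np.round(boxes_of('top',b)[0]['rect']))
"
```

```text
t 23.4 tcp [0.3385 0.0971 0.2658] al 3.042 F [ 0.8 -0.4  0.1] w -0.0001 gf 0.0 q [ 0.28 -0.07 -0.25  1.39  0.    0.38]
scene [-56.5  -1.6]
scene [-39.8  -1.9]
scene [-25.7 -20.8]
scene [-22.8  -2. ]
top [-20.8  -1.1]
top [-37.8  -1.1]
top [-54.5  -1.2]
knob 267.62393162393164 265.9059829059829 [ 0.5029 -0.0201  0.112 ]
ptr 189.03030303030303 214.63636363636363
bar [352. 282.  32.  70.]
hammer [390. 168.  45. 117.]
jar [245. 150.  33.  45.]
```

The blank's origin is at about x = 5.5 mm, y = -1.5 mm and straight. The knob is at its upright position, the pointer is on the mark, and the bar, hammer and jar are unmoved. Handing in.

```bash
python3 -c "
from workcell import workorder
print(workorder.job_done())"
```

```text
the job is handed in; nothing more can be done
None
```

The job is handed in, with no verdict returned: my last images show the pointer at the red mark, the lever upright and the blank released point uphill on the cradle, about 5 mm from its frame origin (seated against the foot stop), with the bar, hammer and jar unmoved.

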